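Press an end cap through the guard window

ROBOT

A 6-joint arm with a two-finger parallel gripper is mounted at the origin on a cart in front of the work surface, level with it; the furniture and walls round the work are solid. World frame = base frame: x ahead of the robot, y to its left, z up, the work surface at z = 0. Lengths are in m, angles in rad, forces in N, time in s.
With the tool pointing down it reaches from about 0.35 to 0.975 m from the base axis. Payload 4.9 kg.
Tool frame: the origin (TCP) lies on the front face of the gripper's body, between the roots of the fingers; the fingertips stand ctrl.finger_overhang ahead of it and the grasp point (between the pads) lies 54 mm ahead of it (ctrl.finger_overhang is the distance from the TCP to the fingertips, in m); z points along the fingers, y is the line along which they close (so a half turn about z gives the same grasp; the last joint's range is limited). The gripper opens to 85 mm and grips with 20 to 120 N. Pads are 22 mm wide; open, the fingers measure 114 mm over their backs; the gripper's body (76 mm by 85 mm) begins 54 mm behind the grasp point. The pads swing forward as they close: fully open they stand 13 mm farther back than shut.
Start: joints at [-1.308, 0.053, 1.613, -0, 1.476, -0.119], TCP at [0.233, -0.58, 0.304] pointing down, gripper open.
Joint ranges: [-3.01, 3.01], [-1.01, 2.22], [0.06, 2.58], [-1.02, 4.17], [0.09, 2.62], [-3.14, 3.14]. Speed limits (rad/s): [2.57, 2.57, 3.14, 3.14, 3.14, 3.14].

INTERFACE

Orientations are given as a rotation vector (axis times angle).
In Python, from station import ctrl, vision gives the robot as it stands. The module is installed in compiled form; this text tells all that it offers.
- The arm moves only by the tool drive_tool, never from a script. Its argument "rows" is a list of rows, each a list of 2 entries, a list of its own where there are three numbers: the shift along the tool's x, y, z in m, then the turn about the tool's z in rad. A call has 1 to 10 rows; each row shifts and turns the commanded pose from where the row before left it, along the tool's axes as they then stand; what a row does not reach is not made up. A row lasts 1/10 s, in which the tool goes at most 50 mm and 8.59 degrees, less where a joint would pass 70% of its speed; a pose out of reach is approached as far as the arm can. A call with a gripper value outside its range is refused whole. "jaw" is the closure, from 0 (fully open) to 1 (shut), set as the call begins (left out, the last holds). The fingers move at their own pace and stop on an object; "grip_force" is the grip in N (left out, the last holds). Time passes only in rows, so rows that do not move let the fingers close. It gives the time, the measured TCP pose, the force, the opening and the grip force at its end, in the units of the state.
- ctrl.get_obs(): the state, without advancing time (a new reading comes with each control period).
- vision.get_image(name): name is "scene" or "top" or "wrist"; returns a dict with "image" (400x640x3 uint8, blue, green, red), "vertical_fov" (degrees; the focal length in pixels is half the picture's height over the tangent of half this angle, whatever the lens; pixels are square), "cx", "cy" (the principal point, pixels), "dist_coeffs" ([k1, k2, p1, p2, k3] as OpenCV has them; the pictures are not rectified), "R" (3x3) and "t" (3): a world point X has camera coordinates R X + t. Camera axes: x right, y down, z forward; pixel columns grow to the right and rows downward; lengths in m; the calibration is good to about 2 mm. A picture is of the moment at which its call begins. There is no depth.
- ctrl.finish_job(): hands the job in; it is judged then, once.
The state is a dict: "t": time; "q": joint angles; "dq": joint speeds; "effort": joint torques, N m; "tool_pos": TCP position; "tool_rot": TCP orientation; "contact_force": force on the tool from outside, world axes, zero at the start; "wrist_torque": the same for the moment, N m; "opening": finger opening in m; "grip_force": force on a finger pad.
Only numpy, scipy, OpenCV 4.12 (cv2) and the standard library are available. Lean on these libraries where they do the work, as an engineer would, in place of code of your own. Each camera call takes 0.05 s, during which the arm holds its last target. There are 200 camera calls.

TASK

With the fingertips, push the blue block until the carrier with the black end cap is fully home in the press. Then reach down through the window of the yellow guard, without touching the guard, press the red lever pad all the way down and keep it down for two seconds, then let it spring back up and withdraw. Leave the carrier home and do not disturb the loose things lying around the press.

Things in the scene. Friction and masses are not known exactly. Their poses are not given: they have to be found in the camera images.
- press: small bench cap press, grey base 165x144x12 mm fixed to the worktop. Origin at worktop height, on the press's mid-plane; its x axis points from the front (robot side, where the blue block is) to the back, y to the left, z up. The carrier slides along +x of this frame; the base's front edge is at x = -105 mm, the pivot of the lever at x = 45 mm, z = 72 mm.
- carrier (a joint): slide of the aluminium carrier that takes a black end cap under the press nose, in m: 0 = pulled fully out to the front, 0.050 = fully home against its stop. It starts somewhere from 0.008 to 0.022, moves freely along the press's +x with about 2.5 N of friction and stays where it is left.
- push_face (a point): centre of the front face of the blue push block at the front of the carrier; moves with the carrier. The block is 100 mm wide (press y), 24 mm thick (press x), and reaches from 15 to 85 mm above the worktop; this point is 65 mm above it. Axes parallel to the press's. At home this point is at x = -115 mm in the press frame, 37 mm in front of the guard.
- lever (a joint): hinge of the press lever, rad: 0 = up (at rest), 0.28 = fully down on its stop. A spring holds it up: the red pad needs about 3 N to start and 9 N at the stop (20 mm travel), and it springs back up when let go.
- lever_pad (a point): centre of the top face of the red pad (36x36 mm) on the lever's front end, the place to press; moves with the lever. Under the guard window, about 106 mm above the worktop when up and 86 mm when fully down, when it is at x = -30 mm, y = 0 in the press frame.
- guard: yellow guard over the lever: 3 mm roof, 138 mm (press x) by 144 mm (press y), with a rectangular window, its top face 118 mm above the worktop, on four corner posts, with clear panes at the sides and in front (pane from 78 mm up). Same frame as press; roof from x = -78 to 60 mm, y = -72 to 72 mm. No part of the robot may touch it.
- window (a point): centre of the window in the guard's roof, at the roof's top face (118 mm above the worktop); axes parallel to the press's. The opening is 72 mm in press x by 76 mm in press y.
- loose_cap: loose black plastic end cap, 32x17x17 mm, lying on the worktop left of the press; origin at the centre of its underside. Leave alone.
- key: steel hex key, 96x34x8 mm, lying on the worktop right of the press; origin at the centre of its underside. Leave alone.
- tape: roll of blue tape lying flat, 70 mm across, 18 mm high, left of the press; origin at the centre of its underside. Leave alone.
- roller: steel bearing ring lying flat, 54 mm across, 12 mm high, right of the press; origin at the centre of its underside. Leave alone.

How it is judged:
On the way, in this order (a step that is already met when the one before it is completed fails the run):
1. the carrier is pushed fully home (within 4 mm of its stop) (value of joint carrier above 0.046 m and value of joint lever below 0.05 rad), for 0.2 s.
2. the lever is held down by the fingers (at least 0.23 of 0.28 rad) for 1.2 s with the carrier home (value of joint carrier above 0.046 m and value of joint lever above 0.23 rad and contact force between the fingers and lever above 1 N), for 1.2 s.
3. the lever is let back up (value of joint carrier above 0.046 m and value of joint lever below 0.03 rad), for 0.2 s.
At the end, for the whole second after the job is handed in: The carrier is within 4 mm of its stop (joint above 0.046 m), the lever is back up (below 0.03 rad) after its dwell of at least 1.2 s, and the loose things lie within 15 mm of where they were (all of step 3 and distance of each of loose_cap, key, tape, roller from where it was at the start of the episode below 0.015 m); the robot touches nothing.
It fails at once if the robot touches the guard (contact force between any of the fingers, the arm and guard above 0.5 N).
It fails at once if the lever is pressed while the carrier is not home (value of joint lever above 0.08 rad and not (value of joint carrier above 0.046 m)).
It fails at once if a loose thing beside the press is lifted or shifted by more than 15 mm (distance of any of loose_cap, key, tape, roller from where it was at the start of the episode above 0.015 m).
It also fails if it takes over 48 s, if anything falls off the work surface, if the arm or the gripper's body presses on something with over 40 N, if the wrist force passes 120 N, or if a joint passes its speed limit or range.

## Working session

There is one attempt and no reset: what is moved stays moved. The work goes in short steps, Python scripts to look and compute and a tool call to move; the robot and the scene stay as the last step left them, time stands still between calls to the robot, and variables do not carry over. Pictures are saved under pics/ and viewed, at most 10 in all, crops included, and the job is handed in when it is done.

Besides the shell and the picture viewer there is one more tool, called after ">>>" as name(argument=value, ...) on one line, values as JSON. drive_tool: Moves the arm, as the interface text tells. Its arguments: {"type":"object","properties":{"rows":{"type":"array","items":{"type":"array"}},"jaw":{"type":"number"},"grip_force":{"type":"number"}},"required":["rows"]}

```bash
mkdir -p pics; python3 - <<'E'
from station import ctrl,vision
import cv2,numpy as np,pickle
o=ctrl.get_obs();print({k:np.round(v,3) for k,v in o.items()},ctrl.finger_overhang)
for n in("top","scene"):
    d=vision.get_image(n);pickle.dump(d,open(f'pics/{n}0.pkl','wb'));cv2.imwrite(f'pics/{n}0.png',d['image'])
    print(n,d['vertical_fov'],d['cx'],d['cy'],d['dist_coeffs'],-np.array(d['R']).T@d['t'])
E
```

```text
{'t': np.float64(0.0), 'q': array([-1.308,  0.053,  1.614,  0.   ,  1.476, -0.119]), 'dq': array([ 0.   , -0.001, -0.   , -0.003,  0.   , -0.001]), 'effort': array([-4.0000e-03, -3.9369e+01, -3.7017e+01, -1.0000e-03,  7.0000e-03,
       -0.0000e+00]), 'tool_pos': array([ 0.233, -0.58 ,  0.303]), 'tool_rot': array([-3.083, -0.596,  0.   ]), 'contact_force': array([-0.048, -0.065, -0.339]), 'wrist_torque': array([-0.036, -0.033,  0.003]), 'grip_force': np.float64(0.0), 'opening': np.float64(0.086)} 0.0726
top 42.76694774075378 315.85781309207863 195.5857231626225 [0.02266485 0.         0.         0.         0.        ] [0.35422541 0.00721382 1.07736805]
scene 44.498651428386324 325.3462202643095 188.86919309663696 [-0.01634252  0.          0.          0.          0.        ] [-0.02499169  0.64318481  0.58331419]
```

View pics/top0.png

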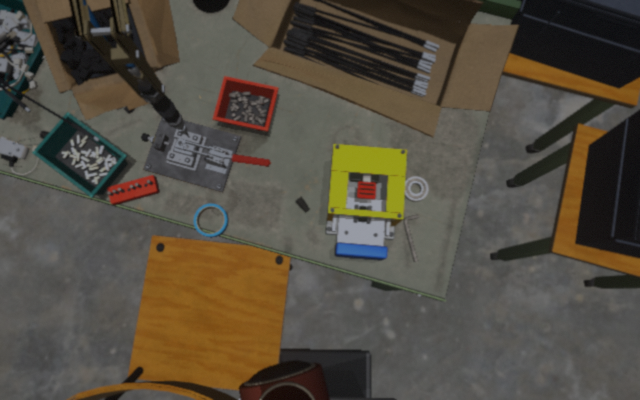

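View pics/scene0.png

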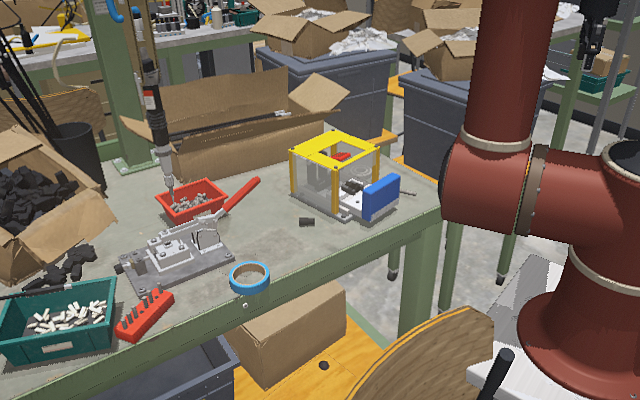

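The top view shows the yellow guard at about (368,182), with the red pad at (367,190) in its window. The blue block is at (361,251), facing the robot. The roller (417,188) and key (411,240) are to the right, the loose cap (302,204) and tape (210,220) to the left. Next I turn these pixels into positions.

```bash
cat > h.py <<'E'
import cv2,numpy as np,pickle
def K(d):
    f=d['image'].shape[0]/2/np.tan(np.radians(d['vertical_fov'])/2)
    return np.array([[f,0,d['cx']],[0,f,d['cy']],[0,0,1.]])
def onplane(d,px,z):
    p=cv2.undistortPoints(np.array(px,float).reshape(-1,1,2),K(d),np.array(d['dist_coeffs'])).reshape(-1,2)
    R=np.array(d['R']);c=-R.T@np.array(d['t']);r=np.c_[p,np.ones(len(p))]@R
    return c+r*((z-c[2])/r[:,2])[:,None]
def proj(d,X):
    return cv2.projectPoints(np.array(X,float),cv2.Rodrigues(np.array(d['R']))[0],np.array(d['t'],float),K(d),np.array(d['dist_coeffs']))[0].reshape(-1,2)
def P2W(X,x,y,a):
    X=np.array(X,float);c,s=np.cos(a),np.sin(a)
    return np.c_[x+c*X[:,0]-s*X[:,1],y+s*X[:,0]+c*X[:,1],X[:,2]]
E
python3 - <<'E'
from h import *
d=pickle.load(open('pics/top0.pkl','rb'));im=d['image'];hsv=cv2.cvtColor(im,cv2.COLOR_BGR2HSV)
def seg(lo,hi,box):
    m=cv2.inRange(hsv,lo,hi);w=np.zeros_like(m);x0,y0,x1,y1=box;w[y0:y1,x0:x1]=m[y0:y1,x0:x1];return w
y=seg((22,120,90),(35,255,255),(310,130,430,230))
b=seg((100,130,60),(125,255,255),(310,225,410,275))
r=seg((0,130,80),(8,255,255),(340,165,390,215))
for n,m,z in(('guard',y,.118),('blue',b,.085),('red',r,.106)):
    q=cv2.minAreaRect(cv2.findNonZero(m));c=cv2.boxPoints(q);W=onplane(d,c,z)
    print(n,np.round(c,1).tolist());print(np.round(W[:,:2],4).tolist(),np.round(W.mean(0),4),[np.round(np.linalg.norm(W[i]-W[i-1]),4) for i in(1,2)])
c=cv2.resize(im[135:275,300:440],None,fx=4.2,fy=4.2,interpolation=cv2.INTER_CUBIC);cv2.imwrite('pics/c1.png',c)
E
```

```text
guard [[327.1000061035156, 213.39999389648438], [332.70001220703125, 143.10000610351562], [408.5, 149.1999969482422], [402.8999938964844, 219.5]]
[[0.5046, -0.0097], [0.6435, -0.0186], [0.634, -0.166], [0.4958, -0.1534]] [ 0.5695 -0.0869  0.118 ] [np.float64(0.1392), np.float64(0.1478)]
blue [[335.20001220703125, 254.8000030517578], [336.20001220703125, 242.5], [386.79998779296875, 246.6999969482422], [385.79998779296875, 259.0]]
[[0.4291, -0.0272], [0.4529, -0.0289], [0.4467, -0.1271], [0.423, -0.1249]] [ 0.4379 -0.077   0.085 ] [np.float64(0.0238), np.float64(0.0983)]
red [[356.29998779296875, 197.39999389648438], [357.70001220703125, 180.60000610351562], [375.70001220703125, 182.10000610351562], [374.29998779296875, 198.89999389648438]]
[[0.539, -0.066], [0.5722, -0.0685], [0.5698, -0.1036], [0.5367, -0.1009]] [ 0.5544 -0.0847  0.106 ] [np.float64(0.0333), np.float64(0.0352)]
```

View pics/c1.png

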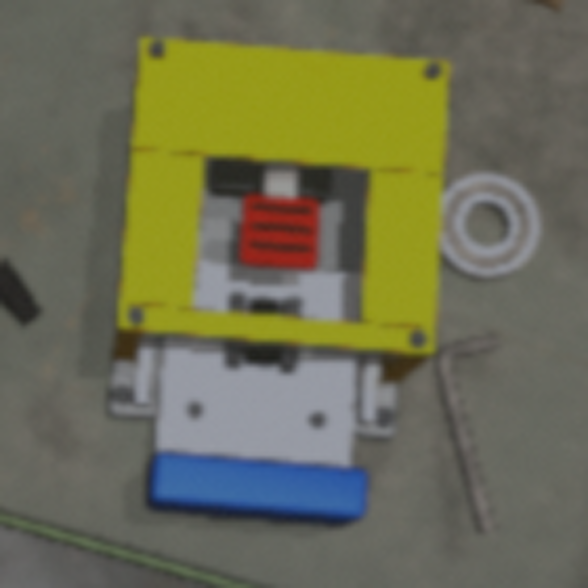

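>>> drive_tool(rows=[[[0, 0, 0], 0.14], [[0, 0, 0], 0.14], [[0, 0, 0], 0.14], [[0, 0, 0], 0.03], [[0.01, -0.04, 0], 0], [[0.01, -0.04, 0], 0], [[0.01, -0.04, 0], 0], [[0.01, -0.04, 0], 0], [[0.01, -0.04, 0], 0], [[0.01, -0.04, 0], 0]], jaw=1)

```text
t: 1.1
tool_pos: [0.3091, -0.3429, 0.3033]
tool_rot: [-3.139, 0.108, 0.0]
contact_force: [1.6, 0.4, 0.4]
opening: 0.0002
grip_force: 0.0
```

>>> drive_tool(rows=[[[0.01, -0.04, 0], 0], [[0.01, -0.04, 0], 0], [[0.01, -0.04, 0], 0], [[0.01, -0.04, 0], 0], [[0.01, -0.04, 0], 0], [[0.01, -0.04, 0], 0], [[0, 0, 0], 0]])

```text
t: 1.8
tool_pos: [0.3858, -0.1056, 0.3035]
tool_rot: [-3.139, 0.096, -0.0]
contact_force: [-0.8, 0.1, 0.5]
opening: 0.0002
grip_force: 0.0
```

```bash
python3 - <<'E'
from h import *
from station import ctrl,vision
from scipy.spatial.transform import Rotation as Ro
from scipy.optimize import least_squares
o=ctrl.get_obs();R=Ro.from_rotvec(o['tool_rot']).as_matrix()
print(o['t'],o['tool_pos'],R.round(3),o['opening'],ctrl.finger_overhang)
d=pickle.load(open('pics/top0.pkl','rb'))
px=np.array([[205,157],[370,170],[362,322],[193,308],[140,37],[450,61],[435,354],[118,329]])/4.2+[300,135]
W=onplane(d,px,.118);print('win',W[:4].mean(0),'roof',W[4:].mean(0))
T=np.array([[60,72,118],[60,-72,118],[-78,-72,118],[-78,72,118]])/1e3
s=least_squares(lambda v:(proj(d,P2W(T,*v))-px[4:]).ravel(),[.5785,-.0875,-.07]);print('press',s.x,s.fun.round(1))
c,s_=np.cos(s.x[2]),np.sin(s.x[2]);A=np.array([[c,s_],[-s_,c]])
print('win in press',(W[:4,:2]-s.x[:2])@A.T)
w=vision.get_image('wrist');pickle.dump(w,open('pics/w1.pkl','wb'));cv2.imwrite('pics/w1.png',w['image'])
print('wristcam',-np.array(w['R']).T@w['t'])
E
```

```text
1.8 [ 0.38584532 -0.10555367  0.30351369] [[ 0.998 -0.061  0.   ]
 [-0.061 -0.998  0.001]
 [ 0.    -0.002 -1.   ]] 0.000244923284989469 0.0726
win [ 0.54785296 -0.08597336  0.118     ] roof [ 0.56907426 -0.0873874   0.118     ]
press [ 0.57807458 -0.0879338  -0.06088118] [-0.  -0.1  0.  -0.2  0.2  0.2 -0.2  0.1]
win in press [[ 0.00507926  0.03791941]
 [ 0.00501537 -0.03788846]
 [-0.06574757 -0.03808974]
 [-0.0654867   0.03853085]]
wristcam [ 0.46602129 -0.11063922  0.37343977]
```

View pics/w1.png

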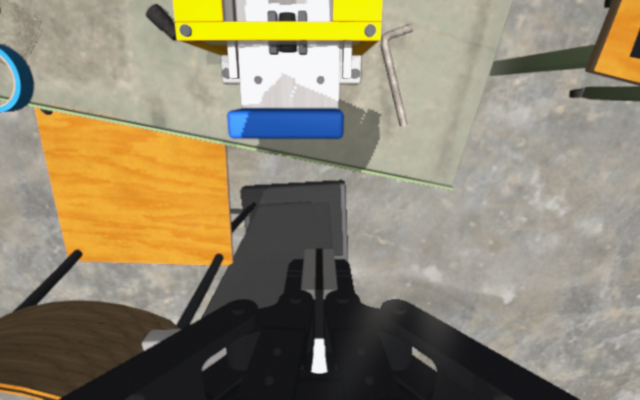

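The wrist view shows the blue block ahead at about (286,123), with the guard beyond it and a clear space to lower the fingers in front of it. The tool axes line up with the press. The pose fit gives the press at (0.578, -0.088), yaw -0.061.

>>> drive_tool(rows=[[[0, -0.015, 0.02], 0], [[0, -0.014, 0.03], 0], [[0, 0, 0.04], 0], [[0, 0, 0.04], 0], [[0, 0, 0.03], 0], [[0, 0, 0.01], 0], [[0, 0, 0], 0]])

```text
t: 2.55
tool_pos: [0.3861, -0.0808, 0.1324]
tool_rot: [-3.139, 0.11, 0.006]
contact_force: [-0.2, -0.3, -0.6]
opening: -0.0002
grip_force: 0.0
```

>>> drive_tool(rows=[[[0.006, 0, 0], 0], [[0.006, 0, 0], 0], [[0.006, 0, 0], 0], [[0.006, 0, 0], 0], [[0.006, 0, 0], 0], [[0.006, 0, 0], 0], [[0, 0, 0], 0]])

```text
t: 3.25
tool_pos: [0.4239, -0.0828, 0.134]
tool_rot: [-3.14, 0.107, -0.001]
contact_force: [-0.1, 0.7, 0.2]
opening: 0.0002
grip_force: 0.0
```

>>> drive_tool(rows=[[[0.006, 0, 0], 0], [[0.006, 0, 0], 0], [[0.006, 0, 0], 0]])

```text
t: 3.55
tool_pos: [0.4412, -0.0838, 0.1335]
tool_rot: [-3.139, 0.107, 0.002]
contact_force: [-2.5, 1.0, -0.1]
opening: -0.0002
grip_force: 1.5
```

>>> drive_tool(rows=[[[0.004, 0, 0], 0], [[0.003, 0, 0], 0], [[0.002, 0, 0], 0]])

```text
t: 3.85
tool_pos: [0.4502, -0.0844, 0.1336]
tool_rot: [-3.139, 0.107, 0.001]
contact_force: [-2.6, 1.5, -0.5]
opening: -0.0003
grip_force: 1.3
```

>>> drive_tool(rows=[[[0.002, 0, 0], 0], [[0.001, 0, 0], 0], [[0, 0, 0], 0]])

```text
t: 4.15
tool_pos: [0.4531, -0.0848, 0.1338]
tool_rot: [3.14, -0.107, -0.0]
contact_force: [-1.5, 0.6, -1.3]
opening: 0.0001
grip_force: 1.0
```

>>> drive_tool(rows=[[[0.001, 0, 0], 0], [[0.001, 0, 0], 0], [[0, 0, 0], 0]])

```text
t: 4.45
tool_pos: [0.4539, -0.0849, 0.1337]
tool_rot: [-3.14, 0.107, 0.007]
contact_force: [-8.9, 1.2, 4.7]
opening: -0.0001
grip_force: 4.4
```

>>> drive_tool(rows=[[[0.001, 0, 0], 0], [[0, 0, 0], 0], [[0, 0, 0], 0], [[-0.008, 0, 0], 0], [[-0.012, 0, 0], 0], [[0, 0, -0.03], 0], [[0, 0, -0.04], 0], [[0, 0, -0.03], 0], [[0, 0, 0], 0]])

```text
t: 5.35
tool_pos: [0.4392, -0.085, 0.2406]
tool_rot: [3.135, -0.107, 0.021]
contact_force: [-0.1, -0.2, 1.0]
opening: -0.0001
grip_force: 0.0
```

```bash
python3 - <<'E'
from h import *
from station import ctrl,vision
from scipy.spatial.transform import Rotation as Ro
from scipy.optimize import least_squares
d=vision.get_image('top');im=d['image'];pickle.dump(d,open('pics/top1.pkl','wb'))
w=vision.get_image('wrist');pickle.dump(w,open('pics/w2.pkl','wb'))
cv2.imwrite('pics/m.png',np.hstack([cv2.resize(im[135:275,300:440],(400,400),interpolation=cv2.INTER_CUBIC),cv2.resize(w['image'],(400,250)) if 0 else cv2.copyMakeBorder(cv2.resize(w['image'],(400,250)),0,150,0,0,0)]))
o=ctrl.get_obs();print(o['tool_pos'],Ro.from_rotvec(o['tool_rot']).as_matrix().round(3).tolist())
# predicted positions in wrist image: window corners, block front top edge at home
v=(.5781,-.0879,-.061)
Q=np.array([[6,38,118],[6,-38,118],[-66,-38,118],[-66,38,118],[-115,50,85],[-115,-50,85],[-91,50,85],[-91,-50,85]])/1e3
print(proj(w,P2W(Q,*v)).round().tolist())
E
```

```text
[ 0.43695024 -0.08411385  0.23538237] [[0.998, -0.068, 0.004], [-0.068, -0.998, -0.002], [0.004, 0.001, -1.0]]
[[228.0, -44.0], [382.0, -46.0], [376.0, 105.0], [239.0, 106.0], [238.0, 178.0], [383.0, 177.0], [235.0, 143.0], [384.0, 142.0]]
```

View pics/m.png

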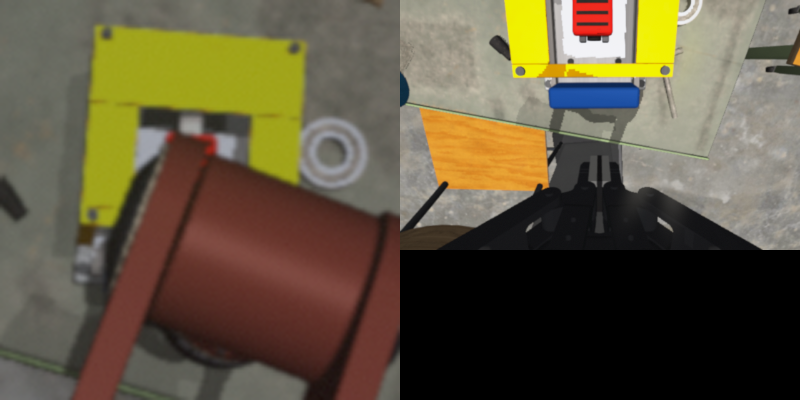

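The wrist view shows the blue block up against the guard side. Its front edge is at about (310,172) against a predicted 178 for home, and the window edge is off by a similar amount, so the carrier is home. The red pad is centred in the window. Before going in, I check the finger silhouette at guard height.

```bash
python3 - <<'E'
from h import *
from station import ctrl
from scipy.spatial.transform import Rotation as Ro
o=ctrl.get_obs();R=Ro.from_rotvec(o['tool_rot']).as_matrix()
w=pickle.load(open('pics/w2.pkl','rb'));im=w['image'].copy()
for z,c in((.0726,(0,255,0)),(.0856,(255,255,0)),(.04,(0,0,255)),(.03,(255,0,255))):
    P=proj(w,o['tool_pos']+np.array([[x,y,z] for x in(0,.011) for y in(-.038,-.03,-.02,-.011,0,.011,.02,.03,.038)])@R.T)
    for p in P: cv2.circle(im,tuple(int(round(a)) for a in p),2,c,-1)
g=cv2.convertScaleAbs(im[220:400,120:520],alpha=1.8,beta=20)
cv2.imwrite('pics/f.png',cv2.resize(g,(800,360)))
E
```

```text
(no output)
```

View pics/f.png

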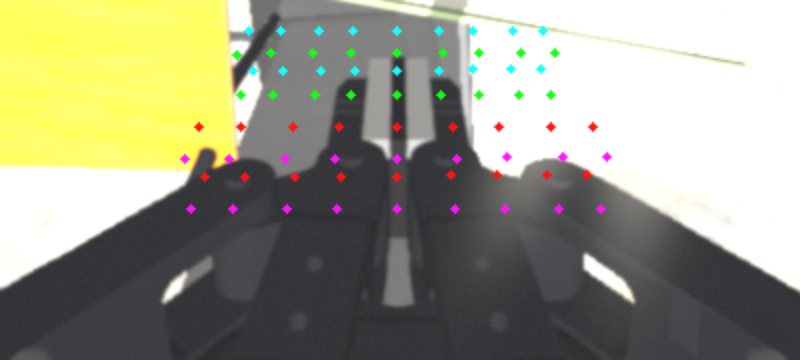

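The shut fingertips are at the expected 73 mm overhang. The knuckles reach about ±33 mm in y, which passes the ±38 mm window if it is centred. I check the lateral centring with a static wrist image.

```bash
python3 - <<'E'
from h import *
from station import ctrl,vision
from scipy.spatial.transform import Rotation as Ro
from scipy.optimize import least_squares
w=vision.get_image('wrist');pickle.dump(w,open('pics/w3.pkl','wb'));o=ctrl.get_obs();print(o['tool_pos'],o['tool_rot'])
hsv=cv2.cvtColor(w['image'],cv2.COLOR_BGR2HSV);m=cv2.inRange(hsv,(22,120,80),(36,255,255))>0
rows=range(10,85,10);px=[]
L=[];Rr=[]
for r in rows:
    c=np.flatnonzero(m[r]);c=c[(c>100)&(c<500)]
    g=np.diff(c);i=g.argmax();L.append((c[i]+.5,r));Rr.append((c[i+1]-.5,r))
Wl=onplane(w,L,.118);Wr=onplane(w,Rr,.118)
F=[]
for c0 in range(265,360,10):
    c=np.flatnonzero(m[:,c0]);F.append((c0,c.min()-.5)) if len(c) else 0
Wf=onplane(w,F,.118)
x,y,a=.5781,-.0879,-.061;A=np.array([[np.cos(a),np.sin(a)],[-np.sin(a),np.cos(a)]])
for n,W in(('L',Wl),('R',Wr),('front',Wf)): print(n,((W[:,:2]-[x,y])@A.T*1e3).round(1).tolist())
print('tcp press',(o['tool_pos'][:2]-[x,y])@A.T)
E
```

```text
[ 0.43621377 -0.08382272  0.23380025] [ 3.13928304e+00 -1.07405495e-01  1.82592442e-03]
L [[-20.5, 37.4], [-25.1, 37.2], [-29.8, 37.6], [-34.5, 37.5], [-39.3, 37.3], [-44.1, 37.7], [-49.1, 37.6], [-54.1, 37.4]]
R [[-21.2, -38.2], [-25.8, -38.4], [-30.5, -38.1], [-35.2, -38.3], [-40.0, -38.0], [-44.8, -38.2], [-49.8, -37.9], [-54.8, -38.1]]
front [[-63.7, 23.3], [-63.8, 17.9], [-63.9, 12.5], [-63.9, 7.1], [-64.0, 1.7], [-64.0, -3.7], [-64.1, -9.1], [-64.1, -14.5], [-63.6, -19.9], [-63.7, -25.3]]
tcp press [-0.14187089 -0.00458   ]
```

>>> drive_tool(rows=[[[0, 0, 0], -0.007], [[0.02, -0.004, 0], 0], [[0.03, 0, 0], 0], [[0.03, 0, 0], 0], [[0.02, 0, 0], 0], [[0.013, 0, 0], 0], [[0, 0, 0], 0], [[0, 0, 0], 0], [[0, 0, 0], 0]])

```text
t: 6.4
tool_pos: [0.5483, -0.0865, 0.2331]
tool_rot: [-3.14, 0.096, 0.002]
contact_force: [-0.4, -0.5, 0.4]
opening: 0.0002
grip_force: 0.0
```

```bash
python3 - <<'E'
import numpy as np
from station import ctrl
o=ctrl.get_obs();x,y,a=.5781,-.0879,-.061;A=np.array([[np.cos(a),np.sin(a)],[-np.sin(a),np.cos(a)]])
print(o['tool_pos'],o['tool_rot'],'press',(o['tool_pos'][:2]-[x,y])@A.T,'tip z',o['tool_pos'][2]-.0726)
E
```

```text
[ 0.54831082 -0.08646209  0.23305534] [-3.13977968e+00  9.61269582e-02  2.38597715e-03] press [-0.02982143 -0.00038078] tip z 0.16045534328471608
```

>>> drive_tool(rows=[[[0, 0, 0.012], 0], [[0, 0, 0.012], 0], [[0, 0, 0.012], 0], [[0, 0, 0.01], 0], [[0, 0, 0.005], 0], [[0, 0, 0.004], 0], [[0, 0, 0.004], 0], [[0, 0, 0.003], 0], [[0, 0, 0], 0]])

```text
t: 7.3
tool_pos: [0.5494, -0.0867, 0.1722]
tool_rot: [3.14, -0.096, 0.001]
contact_force: [-1.9, -0.1, 4.8]
opening: -0.0003
grip_force: 2.2
```

>>> drive_tool(rows=[[[0, 0, 0.003], 0], [[0, 0, 0.003], 0], [[0, 0, 0.002], 0], [[0, 0, 0.002], 0], [[0, 0, 0], 0]])

```text
t: 7.8
tool_pos: [0.5489, -0.0867, 0.1624]
tool_rot: [3.14, -0.096, -0.002]
contact_force: [-5.0, 0.4, 6.3]
opening: 0.0
grip_force: 3.6
```

>>> drive_tool(rows=[[[0, 0, 0.002], 0], [[0, 0, 0.002], 0], [[0, 0, 0], 0]])

```text
t: 8.1
tool_pos: [0.5487, -0.0867, 0.1587]
tool_rot: [3.14, -0.096, -0.004]
contact_force: [-7.7, 0.8, 9.2]
opening: -0.0
grip_force: 4.6
```

>>> drive_tool(rows=[[[0, 0, 0.001], 0], [[0, 0, 0.001], 0], [[0, 0, 0], 0]])

```text
t: 8.4
tool_pos: [0.5488, -0.0867, 0.1583]
tool_rot: [3.14, -0.096, -0.005]
contact_force: [-12.6, 1.0, 16.8]
opening: 0.0001
grip_force: 8.6
```

The force has jumped past the spring's 9 N, so the lever is on its stop. I hold it there.

>>> drive_tool(rows=[[[0, 0, 0], 0], [[0, 0, 0], 0], [[0, 0, 0], 0], [[0, 0, 0], 0], [[0, 0, 0], 0], [[0, 0, 0], 0], [[0, 0, 0], 0], [[0, 0, 0], 0], [[0, 0, 0], 0], [[0, 0, 0], 0]])

```text
t: 9.4
tool_pos: [0.5488, -0.0867, 0.1584]
tool_rot: [3.14, -0.096, -0.005]
contact_force: [-10.9, 1.7, 17.6]
opening: 0.0002
grip_force: 8.5
```

>>> drive_tool(rows=[[[0, 0, 0], 0], [[0, 0, 0], 0], [[0, 0, 0], 0], [[0, 0, 0], 0], [[0, 0, 0], 0], [[0, 0, 0], 0], [[0, 0, 0], 0], [[0, 0, 0], 0], [[0, 0, 0], 0], [[0, 0, 0], 0]])

```text
t: 10.4
tool_pos: [0.5487, -0.0867, 0.1584]
tool_rot: [3.14, -0.096, -0.005]
contact_force: [-12.6, 1.1, 17.2]
opening: 0.0002
grip_force: 8.5
```

>>> drive_tool(rows=[[[0, 0, 0], 0], [[0, 0, 0], 0], [[0, 0, -0.004], 0], [[0, 0, -0.006], 0], [[0, 0, -0.006], 0], [[0, 0, -0.008], 0], [[0, 0, -0.012], 0], [[0, 0, -0.015], 0], [[0, 0, -0.02], 0], [[0, 0, 0], 0]])

```text
t: 11.4
tool_pos: [0.5505, -0.087, 0.2305]
tool_rot: [3.139, -0.096, 0.008]
contact_force: [0.0, -0.1, 1.0]
opening: -0.0002
grip_force: 0.0
```

>>> drive_tool(rows=[[[0, 0, -0.03], 0], [[0, 0, -0.03], 0], [[-0.03, 0, -0.01], 0], [[-0.04, 0, 0], 0], [[-0.04, 0, 0], 0], [[-0.02, 0, 0], 0], [[0, 0, 0], 0], [[0, 0, 0], 0]])

```text
t: 12.2
tool_pos: [0.4195, -0.0787, 0.2966]
tool_rot: [-3.14, 0.097, -0.001]
contact_force: [0.6, -0.1, -0.5]
opening: 0.0
grip_force: 0.0
```

```bash
python3 - <<'E'
from h import *
from station import ctrl,vision
w=vision.get_image('wrist');s=vision.get_image('scene')
cv2.imwrite('pics/e.png',np.hstack([cv2.resize(w['image'],(400,250)),cv2.resize(s['image'][100:250,220:460],(400,250))]))
Q=np.array([[-115,50,85],[-115,-50,85],[-115,0,85]])/1e3
print(proj(w,P2W(Q,.5781,-.0879,-.061)).round().tolist(),ctrl.get_obs()['contact_force'])
hsv=cv2.cvtColor(w['image'],cv2.COLOR_BGR2HSV);m=cv2.inRange(hsv,(100,130,50),(125,255,255))
p=proj(w,P2W(Q[2:],.5781,-.0879,-.061))[0].astype(int);print('blue rows',np.flatnonzero(m[:,p[0]])[[0,-1]])
E
```

```text
[[258.0, 137.0], [378.0, 137.0], [318.0, 137.0]] [ 0.13327765  0.54014536 -0.36231699]
blue rows [104 133]
```

View pics/e.png

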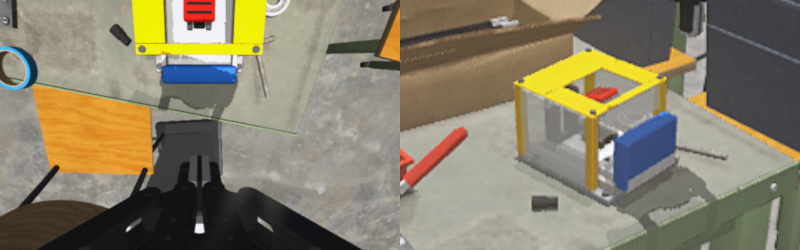

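The block is at the home position: its front edge is at row 133 against a predicted 137. The red pad is back up, and the loose things are where they were. I hand the job in.

```bash
python3 -c "
from station import ctrl
print(ctrl.finish_job())"
```

```text
the job is handed in; nothing more can be done
None
```

I pushed the carrier fully home, held the red lever on its stop for over two seconds through the guard window with no sign of touching the guard, let it spring back, withdrew and handed the job in at about 12 s (no verdict was returned).

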